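Offer up the mating test block over its squared partner

ROBOT

A 6-joint arm with a two-finger parallel gripper is mounted at the origin on a cart in front of the work surface, level with it; the furniture and walls round the work are solid. World frame = base frame: x ahead of the robot, y to its left, z up, the work surface at z = 0. Lengths are in m, angles in rad, forces in N, time in s.
With the tool pointing down it reaches from about 0.3 to 0.775 m from the base axis. Payload 14.6 kg.
Tool frame: the origin (TCP) lies at the very end of the fingers, on their centre line; the grasp point (between the pads) lies 19 mm behind it; z points along the fingers, y is the line along which they close (so a half turn about z gives the same grasp; the last joint's range is limited). The gripper opens to 85 mm and grips with 20 to 120 N. Pads are 22 mm wide; open, the fingers measure 114 mm over their backs; the gripper's body (76 mm by 85 mm) begins 54 mm behind the grasp point. The pads swing forward as they close: fully open they stand 13 mm farther back than shut.
Start: joints at [1.264, 0.3, 1.521, -0, 1.321, -0.067], TCP at [0.131, 0.534, 0.231] pointing down, gripper open.
Joint ranges: [-3.03, 3.03], [-0.79, 2.21], [0.23, 2.52], [-1.04, 4.18], [0, 3.07], [-2.55, 2.55]. Speed limits (rad/s): [2.22, 2.22, 2.57, 3.14, 3.14, 3.14].

INTERFACE

Orientations are given as a unit quaternion [x, y, z, w].
In Python, from workcell import ctrl gives the robot as it stands. The module is installed in compiled form; this text tells all that it offers.
- The arm moves only by the tool drive_tool, never from a script. Its argument "rows" is a list of rows, each an object of numbers: "dx", "dy", "dz": the shift along the tool's x, y, z in cm; "spin": the turn about the tool's z in degrees; "gripper": the finger opening in cm, from 0 to 8.54. In form: [{"dx": .., "dy": .., "dz": .., "spin": .., "gripper": ..}, ...]. A call has 1 to 5 rows; each row is the pose to reach, as a shift and turn from the pose commanded when the call began, along the tool's axes at that moment; what a row does not reach only later rows make up. A row lasts 1/8 s, in which the tool goes at most 62.5 mm and 10.7 degrees, less where a joint would pass 70% of its speed; a pose out of reach is approached as far as the arm can. A call with a gripper value outside its range is refused whole. The fingers move at their own pace and stop on an object; "squeeze" is the grip in N (left out, the last holds). Time passes only in rows, so rows that repeat a pose let the fingers close. It gives the time, the measured TCP pose, the force, the opening and the grip force at its end, in the units of the state.
- ctrl.get_obs(): the state, without advancing time (a new reading comes with each control period).
- ctrl.read_camera(name): name is "side" or "top"; returns the picture (480x640x3 uint8, blue, green, red); there is no depth.
- ctrl.camera_model(name): a dict with "fov_y" (degrees; the focal length in pixels is half the picture's height over the tangent of half this angle, whatever the lens; pixels are square), "cx", "cy" (the principal point, pixels), "rvec" (rotation vector, rad) and "tvec" (3), from world to camera coordinates, as OpenCV has them. Camera axes: x right, y down, z forward; pixel columns grow to the right and rows downward; lengths in m; the calibration is good to about 2 mm. A picture is of the moment at which its call begins. camera_model takes no time and is no camera call.
- ctrl.close_job(): hands the job in; it is judged then, once.
The state is a dict: "t": time; "qpos": joint angles; "dq": joint speeds; "joint_efforts": joint torques, N m; "position": TCP position; "tcp_rot": TCP orientation; "force": force on the tool from outside, world axes, zero at the start; "ft_torque": the same for the moment, N m; "opening": finger opening in m; "gripper_force": force on a finger pad.
Only numpy, scipy, OpenCV 4.12 (cv2) and the standard library are available. Lean on these libraries where they do the work, as an engineer would, in place of code of your own. Each camera call takes 0.05 s, during which the arm holds its last target. There are 200 camera calls.

TASK

Two aluminium test blocks are to be paired. First push the block on the squaring plate fully home against both stops, so that its edges lie flat on them. Then take the other block from the rubber mat, carry it over the row of things in between without disturbing them or the other things about, and finish while holding it hovering level about 10 mm above the first block, edges lined up long side over long side, the two blocks never touching, so that a seal can be checked in the gap; do not set it down or let go.

Things in the scene. Friction and masses are not known exactly. Their poses are not given: they have to be found in the camera images.
- squaring_plate: Fixed aluminium plate 120 x 120 x 10 mm, left or right of the row. Origin: underside centre; x points away from the robot, y left, turned up to 0.3 rad. On top two steel stop bars 12 mm wide, 12 mm high: far stop, inner face at x = +40 mm, from y = -36 to 44; left stop, inner face at y = +40 mm, from x = -12 to 32. Near and right sides are open.
- seat (a point): Point on the top face of the squaring plate (z = 10 mm over the table), at x = +18, y = +15 mm of the plate: the centre of the lower block's underside lies here when it is home against both stops with its x along the plate's x.
- lower_block: Aluminium test block, a box 44 (x) x 50 (y) x 18 (z) mm, about 0.1 kg, with a small round seal recess in its top. Origin: centre of its underside; z up; the two ways round (half a turn) are equal. It starts lying loose on the squaring plate, 15 to 30 mm short of each stop and turned up to 0.2 rad to the plate.
- lower_block_top (a point): Centre of the top face of the lower block (18 mm over its underside); axes as the block's.
- upper_block: Aluminium test block, a box 44 (x) x 50 (y) x 18 (z) mm, about 0.1 kg, with a small round seal recess in its top. Origin: centre of its underside; z up; the two ways round (half a turn) are equal. The mate of the other, same shape; it starts loose on the rubber mat on the other side of the row, its long side roughly left-right like the lower block's (turn the lesser way to line up).
- rubber_mat: Fixed black rubber mat 110 x 110 x 3 mm on the table, on the other side of the row from the squaring plate. Origin: centre of its underside.
- oil_bottle: Squeeze oil bottle 41 x 41 x 125 mm with a pointed nozzle, standing in the row between plate and mat (its place in the row varies). Origin: underside centre. Leave alone.
- white_cup: White plastic cup 67 mm wide, 52 mm high, light, standing in the same row. Origin: underside centre. Leave alone.
- sample_jar: Small clear jar 35 mm wide, 48 mm high, standing in the same row. Origin: underside centre. Leave alone.
- nest_cylinder: Aluminium cylinder 47 mm wide, 51 mm high, at the far right. Origin: on the underside. Leave alone.
- tape_roll: Roll of tape 71 mm wide, 23 mm high, lying at the back, left of the middle. Origin: underside centre. Leave alone.
Not all that is in view belongs to the job. There is more than one size of the squaring_plate; the job needs the larger.

How it is judged:
By the outcome, as a careful person would: the job done as asked, in the order asked, and still so for the second after the job is handed in, while the arm keeps its last pose, push and grip.
It also fails if it takes over 69 s, if anything falls off the work surface, if the arm or the gripper's body presses on something with over 40 N, if the wrist force passes 120 N, or if a joint passes its speed limit or range.

## Working session

There is one attempt and no reset: what is moved stays moved. The work goes in short steps, Python scripts to look and compute and a tool call to move; the robot and the scene stay as the last step left them, time stands still between calls to the robot, and variables do not carry over. Pictures are saved under pics/ and viewed, at most 10 in all, crops included, and the job is handed in when it is done.

Besides the shell and the picture viewer there is one more tool, called after ">>>" as name([rows], argument=value, ...), one row to a line, values as JSON. drive_tool: Moves the arm, as the interface text tells. Its arguments: {"type":"object","properties":{"rows":{"type":"array","items":{"type":"object","properties":{"dx":{"type":"number"},"dy":{"type":"number"},"dz":{"type":"number"},"spin":{"type":"number"},"gripper":{"type":"number"}}}},"squeeze":{"type":"number"}},"required":["rows"]}

```bash
mkdir -p pics
python3 - <<'E'
from workcell import ctrl
import cv2
for n in("top","side"):
    cv2.imwrite(f"pics/{n}0.png",ctrl.read_camera(n)); print(n,ctrl.camera_model(n))
o=ctrl.get_obs();print(o)
E
```

```text
top {'fov_y': 44.23824083856446, 'cx': 314.32795658680567, 'cy': 249.3753727498856, 'rvec': array([ 2.18333582, -2.17617373,  0.0681449 ]), 'tvec': array([0.02047004, 0.55337802, 1.18147854])}
side {'fov_y': 45.99954124059076, 'cx': 317.3816381135507, 'cy': 236.69581948368875, 'rvec': array([ 2.04080846, -0.46871338,  0.27803541]), 'tvec': array([-0.48138796,  0.17906917,  1.04012153])}
{'t': 0.1, 'qpos': array([ 1.26437920e+00,  3.00431920e-01,  1.52151677e+00,  2.07751892e-06,
        1.32069663e+00, -6.66088768e-02]), 'dq': array([ 0.00043354, -0.00152288, -0.00231721,  0.00045605,  0.00154504,
       -0.00050617]), 'joint_efforts': array([ 3.98427464e-04, -5.44375956e+01, -3.62372482e+01, -9.95473715e-05,
        3.03890265e-03, -2.81602325e-05]), 'position': array([0.13057841, 0.53406101, 0.23077001]), 'tcp_rot': array([ 1.19617262e-01,  9.92819940e-01, -5.17019630e-04, -9.85889157e-05]), 'force': array([-1.26234154,  0.75667392,  0.02819332]), 'ft_torque': array([-0.01575301, -0.04777497,  0.02121105]), 'gripper_force': 0.0, 'opening': 0.08535529725408189}
```

View pics/top0.png

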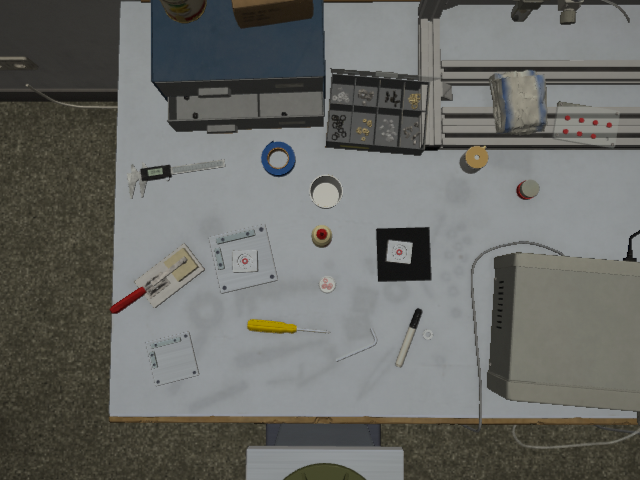

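View pics/side0.png

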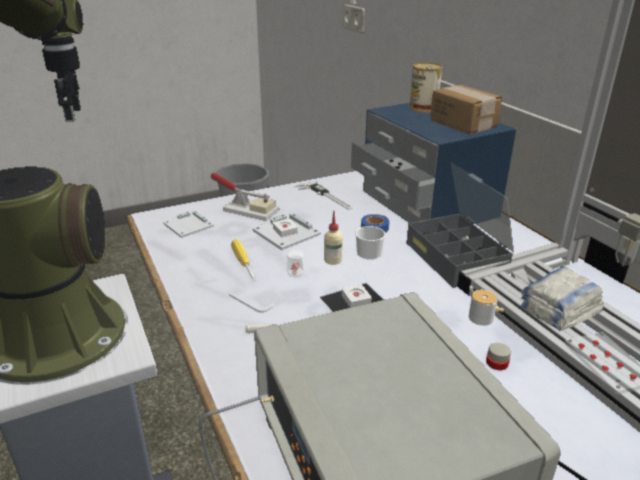

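```bash
cat > h.py <<'E'
import numpy as np,cv2
from workcell import ctrl
def cam(n):
    m=ctrl.camera_model(n);f=240/np.tan(np.radians(m["fov_y"]/2))
    return np.array([[f,0,m["cx"]],[0,f,m["cy"]],[0,0,1]]),m["rvec"],m["tvec"]
def proj(n,P):
    K,r,t=cam(n);return cv2.projectPoints(np.atleast_2d(np.array(P,float)),r,t,K,None)[0][:,0]
def back(n,px,z):
    K,r,t=cam(n);R=cv2.Rodrigues(r)[0];c=-R.T@t
    d=np.c_[np.atleast_2d(px),np.ones(len(np.atleast_2d(px)))]@np.linalg.inv(K).T@R
    return c+d*((z-c[2])/d[:,2])[:,None]
E
python3 - <<'E'
from h import *
im=cv2.imread("pics/top0.png")
a=cv2.resize(im[220:296,205:281],None,fx=5.2,fy=5.2,interpolation=cv2.INTER_CUBIC)
b=cv2.resize(im[216:292,366:442],None,fx=5.2,fy=5.2,interpolation=cv2.INTER_CUBIC)
cv2.imwrite("pics/crop.png",np.hstack([a,b]))
print(a.shape)
print(proj("top",[[0,0,0],[.131,.534,.231]]))
print("plate,small,mat,blockL,blockU",back("top",[[243,258],[174,358]],.01).round(3),back("top",[404,254],.003),back("top",[245,261],.028),back("top",[399,251],.021))
print("edges",back("top",[[120,2],[110,420]],0))
E
```

```text
(395, 395, 3)
[[324.55854478 525.94451874]
 [ -0.67394006 496.62134636]]
plate,small,mat,blockL,blockU [[0.536 0.169 0.01 ]
 [0.332 0.306 0.01 ]] [[ 0.54554145 -0.16229476  0.003     ]] [[0.52877163 0.16224779 0.028     ]] [[ 0.55044263 -0.1496477   0.021     ]]
edges [[1.08461378 0.44053348 0.        ]
 [0.20568197 0.43673656 0.        ]]
```

View pics/crop.png

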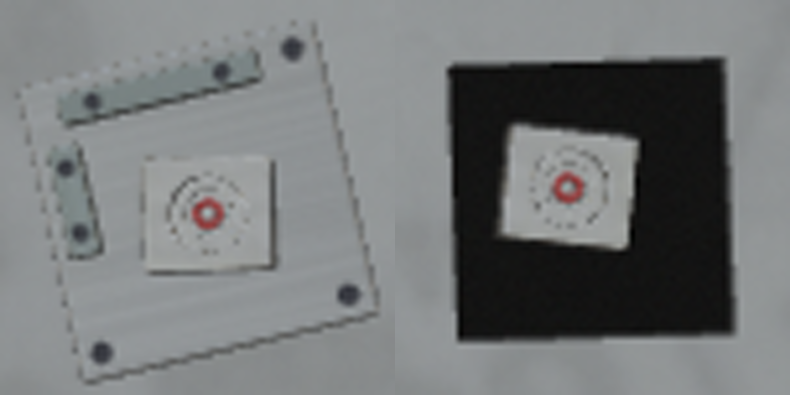

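```bash
cat >> h.py <<'E'
def crop(n,u0,v0,pts,s=5.2): return (np.array(pts,float)+.5)/s-.5+[u0,v0]
def rect(P): # corners far-left, far-right, near-right, near-left -> centre, x-len, y-len, yaw
    P=P[:,:2];fx=(P[0]+P[1]-P[2]-P[3])/2;fy=(P[0]+P[3]-P[1]-P[2])/2
    return P.mean(0).round(4),np.hypot(*fx).round(4),np.hypot(*fy).round(4),np.degrees([np.arctan2(fx[1],fx[0]),np.arctan2(-fy[0],fy[1])]).round(2)
E
python3 - <<'E'
from h import *
pl=crop("top",205,220,[(20,88),(312,22),(378,312),(84,380)])
bl=crop("top",205,220,[(144,157),(271,156),(275,267),(147,270)])
bu=crop("top",366,216,[(118,125),(243,138),(233,248),(105,234)])
for p,z in((pl,.01),(bl,.028),(bu,.021)): print(rect(back("top",p,z)))
st=crop("top",205,220,[(66,124),(261,79),(79,140),(103,253)])
Q=back("top",st,.022); c,_,_,yaw=rect(back("top",pl,.01)); th=np.radians(yaw.mean())
R=np.array([[np.cos(th),-np.sin(th)],[np.sin(th),np.cos(th)]])
print("stop pts in plate",(Q[:,:2]-c)@R)
S=c+R@[.018,.015];print("seat",S,yaw)
B=rect(back("top",bl,.028))[0];print("block in plate",(B-c)@R)
for n,p in(("cup",(326,192)),("bottle",(321,236)),("jar",(327,285)),("tape",(278,158)),("knifeboard",(168,275)),("toprail",(430,150))):print(n,back("top",p,.05).round(3))
# cross check with side camera
K,r,t=cam("side")
print(proj("side",[[*S,.01],[*B,.028],[*rect(back("top",bu,.021))[0],.021]]))
im=cv2.imread("pics/side0.png")
cv2.imwrite("pics/s.png",np.hstack([cv2.resize(im[195:255,245:330],None,fx=4.6,fy=4.6,interpolation=2),cv2.resize(im[270:330,312:397],None,fx=4.6,fy=4.6,interpolation=2)]))
E
```

```text
(array([0.5358, 0.1692]), np.float64(0.1181), np.float64(0.1185), array([13.27, 13.09]))
(array([0.5299, 0.1626]), np.float64(0.0436), np.float64(0.0496), array([2.49, 1.08]))
(array([ 0.5496, -0.15  ]), np.float64(0.0431), np.float64(0.0496), array([-6.35, -5.95]))
stop pts in plate [[ 0.03972001  0.04282492]
 [ 0.03976812 -0.03550753]
 [ 0.03243034  0.0391959 ]
 [-0.0129182   0.03948382]]
seat [0.54990569 0.18790908] [13.27 13.09]
block in plate [-0.00724946 -0.00508088]
cup [[ 0.666 -0.001  0.05 ]]
bottle [[0.578 0.009 0.05 ]]
jar [[ 0.481 -0.003  0.05 ]]
tape [[0.735 0.096 0.05 ]]
knifeboard [[0.499 0.312 0.05 ]]
toprail [[ 0.752 -0.209  0.05 ]]
[[289.3062897  224.87712294]
 [285.69453242 224.43622038]
 [356.90392468 292.24950923]]
```

View pics/s.png

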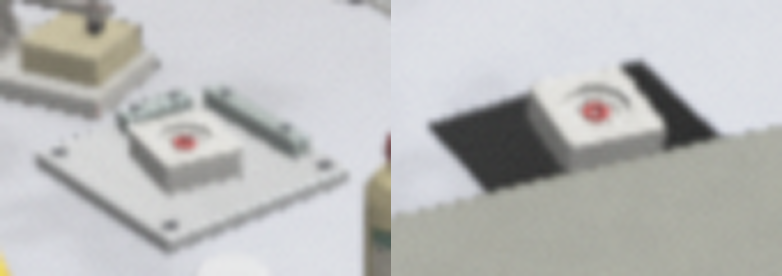

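Larger plate at pixel (243,258) measures 118 mm, so it is the 120 mm one. It carries the block at (245,261). The small plate at (174,358) is empty and not the one meant. The upper block is on the mat at (399,251). The side view agrees within 3 mm. Next I'll push in plate x with both fingertips as a wide, flat pusher.

```bash
cat >> h.py <<'E'
C=np.array([.5358,.1692]);TH=np.radians(13.2)
RP=np.array([[np.cos(TH),-np.sin(TH)],[np.sin(TH),np.cos(TH)]])
def W(x,y): return C+RP@(np.array([x,y])/1000) # plate mm -> world
from scipy.spatial.transform import Rotation as Ro
def go(xy,z,head):
    "tool-frame shift (cm) and spin (deg) from here to world xy,z with tool y at heading head (deg)"
    o=ctrl.get_obs();M=Ro.from_quat(o["tcp_rot"]).as_matrix()
    d=M.T@(np.array([*xy,z])-o["position"])*100
    h=np.degrees(np.arctan2(M[1,1],M[0,1]))
    print("d",d.round(2),"spin",round((h-head+180)%360-180,2),"| pos",o["position"].round(4),"plate",((o["position"][:2]-C)@RP*1000).round(1),"head",h.round(1),"F",o["force"].round(1),"t",o["t"],"J6",o["qpos"][5].round(2),"op",o["opening"])
E
python3 -c "
from h import *
go(W(-53,-5),.12,103.2)"
```

```text
d [-43.53 -28.65  11.1 ] spin -26.94 | pos [0.1306 0.5341 0.2308] plate [-311.2  447.8] head 76.3 F [-1.3  0.8  0. ] t 0.1 J6 -0.07 op 0.08535529725408189
```

>>> drive_tool([
  {"dx": -43.5,"dy": -28.7,"dz": 0,"spin": -26.9,"gripper": 1.5},
  {"dx": -43.5,"dy": -28.7,"dz": 0,"spin": -26.9,"gripper": 1.5},
  {"dx": -43.5,"dy": -28.7,"dz": 0,"spin": -26.9,"gripper": 1.5},
  {"dx": -43.5,"dy": -28.7,"dz": 2,"spin": -26.9,"gripper": 1.5},
  {"dx": -43.5,"dy": -28.7,"dz": 2,"spin": -26.9,"gripper": 1.5},
])

```text
t: 0.72
position: [0.3378, 0.3107, 0.2239]
tcp_rot: [-0.115, 0.993, -0.0, 0.0]
force: [0.7, 1.1, 0.5]
opening: 0.0147
gripper_force: 0.0
```

```bash
python3 -c "
from h import *
go(W(-53,-5),.06,103.2)"
```

```text
d [-10.76 -18.79  16.39] spin -0.02 | pos [0.3378 0.3107 0.2239] plate [-160.5  183. ] head 103.2 F [0.7 1.1 0.5] t 0.725 J6 -1.14 op 0.014679897928817383
```

>>> drive_tool([
  {"dx": -10.8,"dy": -18.8,"dz": 8},
  {"dx": -10.8,"dy": -18.8,"dz": 8},
  {"dx": -10.8,"dy": -18.8,"dz": 12},
  {"dx": -10.8,"dy": -18.8,"dz": 16.4},
  {"dx": -10.8,"dy": -18.8,"dz": 16.4},
])

```text
validation failed for argument at $.ro...
```

```bash
python3 -c "
from h import *
go(W(-53,-5),.015,103.2)"
```

```text
d [-10.76 -18.79  20.89] spin -0.02 | pos [0.3378 0.3107 0.2239] plate [-160.5  183. ] head 103.2 F [0.7 1.1 0.5] t 0.725 J6 -1.14 op 0.014679897928817383
```

>>> drive_tool([
  {"dx": -10.8,"dy": -18.8,"dz": 8,"spin": 0,"gripper": 1.5},
  {"dx": -10.8,"dy": -18.8,"dz": 8,"spin": 0,"gripper": 1.5},
  {"dx": -10.8,"dy": -18.8,"dz": 12,"spin": 0,"gripper": 1.5},
  {"dx": -10.8,"dy": -18.8,"dz": 16.4,"spin": 0,"gripper": 1.5},
  {"dx": -10.8,"dy": -18.8,"dz": 16.4,"spin": 0,"gripper": 1.5},
])

```text
t: 1.35
position: [0.4846, 0.1522, 0.0573]
tcp_rot: [-0.114, 0.994, -0.0, -0.002]
force: [0.4, 0.2, 0.8]
opening: 0.0151
gripper_force: 0.0
```

```bash
python3 -c "
from h import *
go(W(-53,-5),.015,103.2)"
```

```text
d [-0.09 -0.02  4.23] spin -0.13 | pos [0.4846 0.1522 0.0573] plate [-53.8  -4.8] head 103.1 F [0.4 0.2 0.8] t 1.35 J6 -1.57 op 0.015062694688224777
```

>>> drive_tool([
  {"dx": 0,"dy": 0,"dz": 2.5,"spin": 0,"gripper": 1.5},
  {"dx": 0,"dy": 0,"dz": 4,"spin": 0,"gripper": 1.5},
  {"dx": 0,"dy": 0,"dz": 4.2,"spin": 0,"gripper": 1.5},
  {"dx": 0,"dy": 0,"dz": 4.2,"spin": 0,"gripper": 1.5},
])

```text
t: 1.85
position: [0.4851, 0.1542, 0.0188]
tcp_rot: [-0.115, 0.993, 0.0, 0.001]
force: [0.4, 0.3, 0.1]
opening: 0.015
gripper_force: 0.0
```

Run:
```python
from h import *
go(W(-15,-5),.015,103.2)
im=ctrl.read_camera("top")
cv2.imwrite("pics/c1.png",cv2.resize(im[200:320,190:310],None,fx=5,fy=5,interpolation=2))
```

```text
d [-3.78 -0.2   0.38] spin -0.01 | pos [0.4851 0.1542 0.0188] plate [-52.8  -3. ] head 103.2 F [0.4 0.3 0.1] t 1.85 J6 -1.57 op 0.01503534847999517
```

View pics/c1.png

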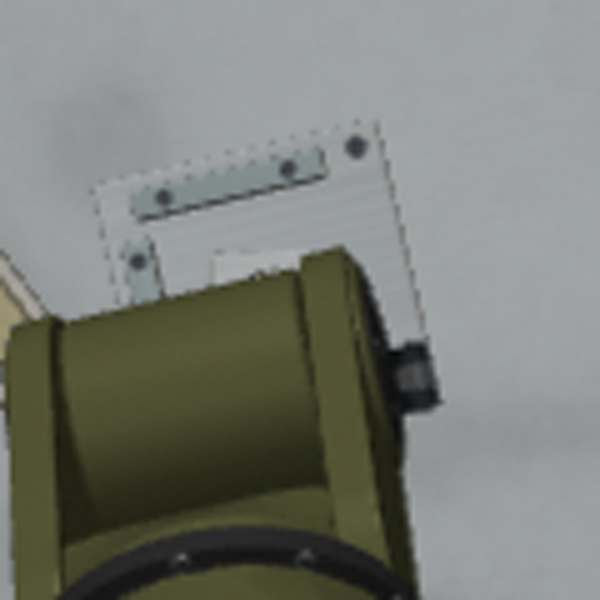

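The arm hides most of the plate, but the stops are seen at crop (140-325,150-215), unmoved. I'll push +x of the plate (tool −x).

>>> drive_tool([
  {"dx": -0.7,"dy": 0,"dz": 0.2,"spin": 0,"gripper": 1.5},
  {"dx": -1.3,"dy": 0,"dz": 0.2,"spin": 0,"gripper": 1.5},
  {"dx": -1.9,"dy": 0,"dz": 0.2,"spin": 0,"gripper": 1.5},
  {"dx": -2.4,"dy": 0,"dz": 0.2,"spin": 0,"gripper": 1.5},
  {"dx": -2.8,"dy": 0,"dz": 0.2,"spin": 0,"gripper": 1.5},
])

```text
t: 2.52
position: [0.5123, 0.1603, 0.016]
tcp_rot: [-0.115, 0.993, -0.0, -0.0]
force: [-3.2, -0.1, 1.3]
opening: 0.0149
gripper_force: 0.9
```

>>> drive_tool([
  {"dx": -0.3,"dy": 0,"dz": 0,"spin": 0,"gripper": 1.5},
  {"dx": -0.5,"dy": 0,"dz": 0,"spin": 0,"gripper": 1.5},
  {"dx": -0.7,"dy": 0,"dz": 0,"spin": 0,"gripper": 1.5},
  {"dx": -0.7,"dy": 0,"dz": 0,"spin": 0,"gripper": 1.5},
])

```text
t: 3.02
position: [0.5191, 0.1619, 0.0161]
tcp_rot: [-0.115, 0.993, 0.0, 0.0]
force: [0.6, -0.0, 1.4]
opening: 0.0146
gripper_force: 0.0
```

Run:
```python
from h import *
go(W(-15,-3),.016,103.2)
```

```text
d [-0.29  0.03  0.01] spin -0.04 | pos [0.5191 0.1619 0.0161] plate [-17.9  -3.3] head 103.2 F [ 0.6 -0.   1.4] t 3.025 J6 -1.57 op 0.014601920353582166
```

Expected stop contact is at about plate x = −15; pressing on gently.

>>> drive_tool([
  {"dx": -0.1,"dy": 0,"dz": 0,"spin": 0,"gripper": 1.5},
  {"dx": -0.2,"dy": 0,"dz": 0,"spin": 0,"gripper": 1.5},
  {"dx": -0.25,"dy": 0,"dz": 0,"spin": 0,"gripper": 1.5},
  {"dx": -0.25,"dy": 0,"dz": 0,"spin": 0,"gripper": 1.5},
])

```text
t: 3.52
position: [0.5214, 0.1625, 0.0161]
tcp_rot: [-0.115, 0.993, 0.0, 0.0]
force: [0.2, 0.3, -0.1]
opening: 0.0147
gripper_force: 0.1
```

>>> drive_tool([
  {"dx": -0.1,"dy": 0,"dz": 0,"spin": 0,"gripper": 1.5},
  {"dx": -0.1,"dy": 0,"dz": 0,"spin": 0,"gripper": 1.5},
])

```text
t: 3.78
position: [0.5216, 0.1625, 0.016]
tcp_rot: [-0.115, 0.993, -0.0, -0.001]
force: [-7.0, -1.9, 5.3]
opening: 0.0152
gripper_force: 3.8
```

>>> drive_tool([
  {"dx": -0.1,"dy": 0,"dz": 0,"spin": 0,"gripper": 1.5},
  {"dx": -0.1,"dy": 0,"dz": 0,"spin": 0,"gripper": 1.5},
])

```text
t: 4.03
position: [0.5217, 0.1625, 0.016]
tcp_rot: [-0.115, 0.993, -0.0, -0.002]
force: [-14.8, -4.2, 11.3]
opening: 0.015
gripper_force: 7.8
```

>>> drive_tool([
  {"dx": 1.0,"dy": 0,"dz": 0,"spin": 0,"gripper": 1.5},
  {"dx": 2.0,"dy": 0,"dz": -2,"spin": 0,"gripper": 0.5},
  {"dx": 2.0,"dy": 0,"dz": -6,"spin": 0,"gripper": 0.5},
  {"dx": 2.0,"dy": 0,"dz": -6,"spin": 0,"gripper": 0.5},
])

```text
t: 4.53
position: [0.5051, 0.1587, 0.0788]
tcp_rot: [-0.115, 0.993, 0.0, 0.003]
force: [-0.4, 0.3, 0.6]
opening: 0.0049
gripper_force: 0.0
```

Run:
```python
from h import *
go(W(14,-55),.076,13.2)
```

```text
d [-4.63 -5.17  0.3 ] spin 89.96 | pos [0.5051 0.1587 0.0788] plate [-32.3  -3.2] head 103.2 F [-0.4  0.3  0.6] t 4.525 J6 -1.57 op 0.004871780332432642
```

>>> drive_tool([
  {"dx": 0,"dy": -3,"dz": 0,"spin": 10,"gripper": 0.5},
  {"dx": -2,"dy": -5.2,"dz": 0,"spin": 20,"gripper": 0.5},
  {"dx": -4.6,"dy": -5.2,"dz": 0,"spin": 30,"gripper": 0.5},
  {"dx": -4.6,"dy": -5.2,"dz": 0,"spin": 40,"gripper": 0.5},
  {"dx": -4.6,"dy": -5.2,"dz": 0,"spin": 50,"gripper": 0.5},
])

```text
t: 5.15
position: [0.5602, 0.1181, 0.0749]
tcp_rot: [0.319, 0.948, -0.0, -0.0]
force: [-0.8, -0.2, -0.5]
opening: 0.0052
gripper_force: 0.0
```

>>> drive_tool([
  {"dx": 0,"dy": 0,"dz": 0,"spin": 10,"gripper": 0.5},
  {"dx": 0,"dy": 0,"dz": 0,"spin": 20,"gripper": 0.5},
  {"dx": 0,"dy": 0,"dz": 0,"spin": 30,"gripper": 0.5},
  {"dx": 0,"dy": 0,"dz": 0,"spin": 40,"gripper": 0.5},
  {"dx": 0,"dy": 0,"dz": 0,"spin": 40,"gripper": 0.5},
])

```text
t: 5.78
position: [0.5601, 0.1181, 0.0753]
tcp_rot: [0.621, 0.784, -0.0, -0.0]
force: [0.6, 0.7, -0.5]
opening: 0.005
gripper_force: 0.0
```

Run:
```python
from h import *
go(W(14,-55),.016,13.2)
```

```text
d [0.03 0.2  5.93] spin 0.02 | pos [0.5601 0.1181 0.0753] plate [ 12.  -55.3] head 13.2 F [ 0.6  0.7 -0.5] t 5.775 J6 -0.09 op 0.004957468169348529
```

>>> drive_tool([
  {"dx": 0,"dy": 0.2,"dz": 3,"spin": 0,"gripper": 0.5},
  {"dx": 0,"dy": 0.2,"dz": 5.5,"spin": 0,"gripper": 0.5},
  {"dx": 0,"dy": 0.2,"dz": 5.9,"spin": 0,"gripper": 0.5},
  {"dx": 0,"dy": 0.2,"dz": 5.9,"spin": 0,"gripper": 0.5},
])

```text
t: 6.28
position: [0.5625, 0.1187, 0.0174]
tcp_rot: [0.621, 0.784, 0.0, 0.0]
force: [0.0, 0.1, 0.1]
opening: 0.0048
gripper_force: 0.0
```

>>> drive_tool([
  {"dx": 0.6,"dy": 0,"dz": 0,"spin": 0,"gripper": 0.5},
  {"dx": 1.2,"dy": 0,"dz": 0,"spin": 0,"gripper": 0.5},
  {"dx": 1.7,"dy": 0,"dz": 0,"spin": 0,"gripper": 0.5},
  {"dx": 2.2,"dy": 0,"dz": 0,"spin": 0,"gripper": 0.5},
  {"dx": 2.6,"dy": 0,"dz": 0,"spin": 0,"gripper": 0.5},
])

```text
t: 6.9
position: [0.5565, 0.1442, 0.0173]
tcp_rot: [0.621, 0.784, 0.0, 0.0]
force: [0.6, -2.6, 1.7]
opening: 0.0052
gripper_force: 1.2
```

Run:
```python
from h import *
go(W(14,-21),.016,13.2)
```

```text
d [ 0.81 -0.05  0.13] spin -0.03 | pos [0.5565 0.1442 0.0173] plate [ 14.5 -29.1] head 13.2 F [ 0.6 -2.6  1.7] t 6.9 J6 -0.04 op 0.0051539690350753216
```

>>> drive_tool([
  {"dx": 0.25,"dy": 0,"dz": 0,"spin": 0,"gripper": 0.5},
  {"dx": 0.5,"dy": 0,"dz": 0,"spin": 0,"gripper": 0.5},
  {"dx": 0.65,"dy": 0,"dz": 0,"spin": 0,"gripper": 0.5},
  {"dx": 0.75,"dy": 0,"dz": 0,"spin": 0,"gripper": 0.5},
  {"dx": 0.75,"dy": 0,"dz": 0,"spin": 0,"gripper": 0.5},
])

```text
t: 7.52
position: [0.5547, 0.1513, 0.017]
tcp_rot: [0.621, 0.783, 0.0, -0.0]
force: [0.9, 0.1, 0.8]
opening: 0.0048
gripper_force: 0.4
```

>>> drive_tool([
  {"dx": 0.1,"dy": 0,"dz": 0,"spin": 0,"gripper": 0.5},
  {"dx": 0.1,"dy": 0,"dz": 0,"spin": 0,"gripper": 0.5},
])

```text
t: 7.78
position: [0.5545, 0.1522, 0.017]
tcp_rot: [0.621, 0.783, -0.0, 0.0]
force: [0.9, -2.1, 0.6]
opening: 0.0049
gripper_force: 0.9
```

Run:
```python
from h import *
go(W(14,-21),.016,13.2)
```

```text
d [-0.02 -0.03  0.1 ] spin -0.04 | pos [0.5545 0.1522 0.017 ] plate [ 14.3 -20.8] head 13.2 F [ 0.9 -2.1  0.6] t 7.775 J6 -0.03 op 0.004898687092858898
```

>>> drive_tool([
  {"dx": 0.1,"dy": 0,"dz": 0,"spin": 0,"gripper": 0.5},
  {"dx": 0.1,"dy": 0,"dz": 0,"spin": 0,"gripper": 0.5},
])

```text
t: 8.02
position: [0.5546, 0.1524, 0.0171]
tcp_rot: [0.621, 0.783, -0.0, 0.001]
force: [3.4, -8.5, 0.7]
opening: 0.0049
gripper_force: 4.5
```

>>> drive_tool([
  {"dx": 0.1,"dy": 0,"dz": 0,"spin": 0,"gripper": 0.5},
  {"dx": 0.1,"dy": 0,"dz": 0,"spin": 0,"gripper": 0.5},
])

```text
t: 8.28
position: [0.5546, 0.1525, 0.0172]
tcp_rot: [0.622, 0.783, -0.001, 0.001]
force: [4.2, -15.9, 1.5]
opening: 0.005
gripper_force: 8.1
```

>>> drive_tool([
  {"dx": -1.0,"dy": 0,"dz": 0,"spin": 0,"gripper": 0.5},
  {"dx": -1.5,"dy": 0,"dz": -3,"spin": 0,"gripper": 0.5},
  {"dx": -1.5,"dy": 0,"dz": -5,"spin": 0,"gripper": 0.5},
  {"dx": 1,"dy": -5.0,"dz": -5,"spin": 0,"gripper": 0},
  {"dx": 3.5,"dy": -5.0,"dz": -5,"spin": 0,"gripper": 0},
])

```text
t: 8.9
position: [0.4944, 0.1766, 0.0666]
tcp_rot: [0.622, 0.783, -0.001, -0.001]
force: [0.2, 0.6, 1.0]
opening: 0.0001
gripper_force: 0.0
```

Run:
```python
from h import *
go(W(-35,15),.016,13.2)
```

```text
d [-0.16  0.38  5.05] spin -0.08 | pos [0.4944 0.1766 0.0666] plate [-38.6  16.6] head 13.1 F [0.2 0.6 1. ] t 8.9 J6 0.04 op 0.00010695528512994252
```

>>> drive_tool([
  {"dx": -0.1,"dy": 0,"dz": 3,"spin": 0,"gripper": 0},
  {"dx": -0.1,"dy": 0,"dz": 5,"spin": 0,"gripper": 0},
  {"dx": -0.1,"dy": 0,"dz": 5,"spin": 0,"gripper": 0},
  {"dx": -0.1,"dy": 0.8,"dz": 5,"spin": 0,"gripper": 0},
  {"dx": -0.1,"dy": 1.4,"dz": 5,"spin": 0,"gripper": 0},
])

```text
t: 9.52
position: [0.5124, 0.1793, 0.0181]
tcp_rot: [0.621, 0.783, 0.001, 0.0]
force: [-0.8, -0.3, 0.4]
opening: -0.0003
gripper_force: 0.0
```

Run:
```python
from h import *
go(W(-18.5,15),.016,13.2)
```

```text
d [-0.02  0.19  0.21] spin -0.05 | pos [0.5124 0.1793 0.0181] plate [-20.4  15.2] head 13.2 F [-0.8 -0.3  0.4] t 9.525 J6 0.04 op -0.0002977533818799027
```

>>> drive_tool([
  {"dx": 0,"dy": 0.1,"dz": 0,"spin": 0,"gripper": 0},
  {"dx": 0,"dy": 0.2,"dz": 0,"spin": 0,"gripper": 0},
  {"dx": 0,"dy": 0.2,"dz": 0,"spin": 0,"gripper": 0},
])

```text
t: 9.9
position: [0.5132, 0.1796, 0.0171]
tcp_rot: [0.621, 0.783, 0.0, -0.0]
force: [-0.5, 0.2, -0.9]
opening: 0.0
gripper_force: 0.0
```

>>> drive_tool([
  {"dx": 0,"dy": 0.15,"dz": 0,"spin": 0,"gripper": 0},
  {"dx": 0,"dy": 0.15,"dz": 0,"spin": 0,"gripper": 0},
])

```text
t: 10.15
position: [0.5147, 0.1799, 0.0171]
tcp_rot: [0.621, 0.783, 0.0, 0.0]
force: [0.1, -0.2, 0.3]
opening: -0.0003
gripper_force: 0.0
```

>>> drive_tool([
  {"dx": 0,"dy": 0.15,"dz": 0,"spin": 0,"gripper": 0},
  {"dx": 0,"dy": 0.15,"dz": 0,"spin": 0,"gripper": 0},
])

```text
t: 10.4
position: [0.5154, 0.1801, 0.0168]
tcp_rot: [0.621, 0.784, -0.001, -0.001]
force: [-5.7, -2.2, 3.1]
opening: 0.0002
gripper_force: 3.7
```

>>> drive_tool([
  {"dx": 0,"dy": 0.1,"dz": 0,"spin": 0,"gripper": 0},
  {"dx": 0,"dy": 0.1,"dz": 0,"spin": 0,"gripper": 0},
])

```text
t: 10.65
position: [0.5156, 0.1801, 0.0167]
tcp_rot: [0.621, 0.784, -0.002, -0.001]
force: [-11.1, -3.8, 6.6]
opening: -0.0001
gripper_force: 7.2
```

>>> drive_tool([
  {"dx": 0,"dy": 0.1,"dz": 0,"spin": 0,"gripper": 0},
  {"dx": 0,"dy": 0.1,"dz": 0,"spin": 0,"gripper": 0},
])

```text
t: 10.9
position: [0.5158, 0.1801, 0.0166]
tcp_rot: [0.621, 0.784, -0.003, -0.002]
force: [-18.6, -5.1, 12.4]
opening: 0.0004
gripper_force: 11.0
```

>>> drive_tool([
  {"dx": 0,"dy": -1.2,"dz": 0,"spin": 0,"gripper": 0},
  {"dx": 0,"dy": -1.5,"dz": -5,"spin": 0,"gripper": 3},
  {"dx": 0,"dy": -1.5,"dz": -11,"spin": 0,"gripper": 7},
  {"dx": 0,"dy": -1.5,"dz": -17,"spin": 0,"gripper": 7},
  {"dx": 0,"dy": -1.5,"dz": -18,"spin": 0,"gripper": 7},
])

```text
t: 11.52
position: [0.5046, 0.1776, 0.2012]
tcp_rot: [0.621, 0.783, 0.003, 0.002]
force: [0.7, -0.6, -0.6]
opening: 0.0698
gripper_force: 0.0
```

Run:
```python
from h import *
go((.5496,-.150),.2,-6.2)
```

```text
d [-32.92  -3.08   0.09] spin 19.36 | pos [0.5046 0.1776 0.2012] plate [-28.5  15.3] head 13.2 F [ 0.7 -0.6 -0.6] t 11.525 J6 0.04 op 0.0698117288459843
```

>>> drive_tool([
  {"dx": -32.9,"dy": -3.1,"dz": 0,"spin": 10,"gripper": 7},
  {"dx": -32.9,"dy": -3.1,"dz": 0,"spin": 19.4,"gripper": 7},
  {"dx": -32.9,"dy": -3.1,"dz": 0,"spin": 19.4,"gripper": 7},
  {"dx": -32.9,"dy": -3.1,"dz": 0,"spin": 19.4,"gripper": 7},
  {"dx": -32.9,"dy": -3.1,"dz": 0,"spin": 19.4,"gripper": 7},
])

```text
t: 12.15
position: [0.5454, -0.1343, 0.1961]
tcp_rot: [0.745, 0.668, -0.0, -0.0]
force: [1.4, -0.0, 1.0]
opening: 0.0698
gripper_force: 0.0
```

>>> drive_tool([
  {"dx": 0,"dy": 0,"dz": 0,"spin": 0,"gripper": 7},
])

```text
t: 12.28
position: [0.5453, -0.1359, 0.1956]
tcp_rot: [0.746, 0.666, -0.0, -0.0]
force: [-0.3, 0.6, 0.3]
opening: 0.0702
gripper_force: 0.0
```

Run:
```python
from h import *
go((.5496,-.150),.035,-6.2)
im=ctrl.read_camera("top")
a=cv2.resize(im[218:294,205:281],None,fx=5.2,fy=5.2,interpolation=2)
b=cv2.resize(im[170:322,326:478],None,fx=2.6,fy=2.6,interpolation=2)
cv2.imwrite("pics/c2.png",np.hstack([a,b]))
for w in [(18,15,.028)]:
    q=[[*W(18+i*22,15+j*25),.028] for i,j in((1,1),(1,-1),(-1,-1),(-1,1))]
    print("home corners expected in crop",((proj("top",q)-[205,218]+.5)*5.2-.5).round(0).tolist())
```

```text
d [-1.35  0.61 16.06] spin -0.31 | pos [ 0.5453 -0.1359  0.1956] plate [ -60.5 -299.2] head -6.5 F [-0.3  0.6  0.3] t 12.275 J6 -0.2 op 0.0701717400335034
home corners expected in crop [[70.0, 131.0], [195.0, 102.0], [220.0, 212.0], [94.0, 241.0]]
```

View pics/c2.png

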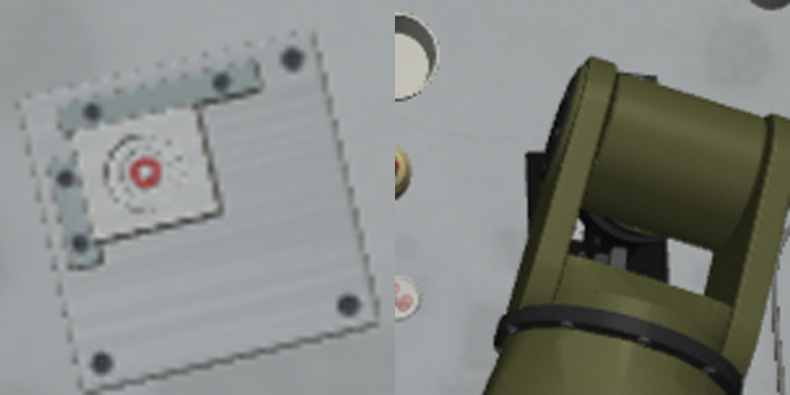

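The lower block lies flush on both stops: its corners at crop (76,136),(201,105),(221,212),(95,242) match the expected home pose. Now descending on the upper block.

>>> drive_tool([
  {"dx": -1.4,"dy": 0.6,"dz": 5,"spin": 0.3,"gripper": 7},
  {"dx": -1.4,"dy": 0.6,"dz": 10,"spin": 0.3,"gripper": 7},
  {"dx": -1.4,"dy": 0.6,"dz": 13.5,"spin": 0.3,"gripper": 7},
  {"dx": -1.4,"dy": 0.6,"dz": 13.5,"spin": 0.3,"gripper": 7},
])

```text
t: 12.82
position: [0.5488, -0.1453, 0.0596]
tcp_rot: [0.746, 0.666, -0.001, -0.002]
force: [-0.7, -0.6, 1.0]
opening: 0.07
gripper_force: 0.0
```

Run:
```python
from h import *
go((.5496,-.150),.007,-6.2)
im=ctrl.read_camera("side")
cv2.imwrite("pics/c3.png",cv2.resize(im[220:340,300:420],None,fx=5,fy=5,interpolation=2))
```

```text
d [-0.47  0.16  5.26] spin -0.26 | pos [ 0.5488 -0.1453  0.0596] plate [ -59.2 -309.1] head -6.5 F [-0.7 -0.6  1. ] t 12.825 J6 -0.21 op 0.06996574510931658
```

View pics/c3.png

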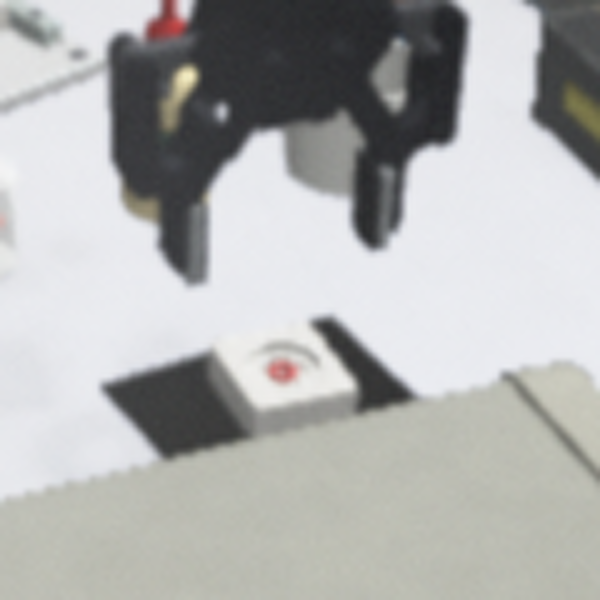

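The open fingers straddle the block (crop (185,270) and (378,240), block at (283,370)). Going down and gripping.

>>> drive_tool([
  {"dx": -0.45,"dy": 0.15,"dz": 2,"spin": -0.3,"gripper": 7},
  {"dx": -0.45,"dy": 0.15,"dz": 4,"spin": -0.3,"gripper": 7},
  {"dx": -0.45,"dy": 0.15,"dz": 5.2,"spin": -0.3,"gripper": 7},
  {"dx": -0.45,"dy": 0.15,"dz": 5.2,"spin": -0.3,"gripper": 7},
  {"dx": -0.45,"dy": 0.15,"dz": 5.2,"spin": -0.3,"gripper": 7},
])

```text
t: 13.5
position: [0.5515, -0.1516, 0.0105]
tcp_rot: [0.745, 0.668, 0.0, 0.0]
force: [0.3, -0.1, 0.9]
opening: 0.0701
gripper_force: 0.0
```

Run:
```python
from h import *
go((.5496,-.150),.005,-6.2)
```

```text
d [ 0.14 -0.21  0.55] spin -0.04 | pos [ 0.5515 -0.1516  0.0105] plate [ -58.  -315.9] head -6.2 F [ 0.3 -0.1  0.9] t 13.5 J6 -0.22 op 0.07006692606538437
```

>>> drive_tool([
  {"dx": 0.15,"dy": -0.2,"dz": 0.5,"spin": 0,"gripper": 7},
  {"dx": 0.15,"dy": -0.2,"dz": 0.5,"spin": 0,"gripper": 7},
  {"dx": 0.15,"dy": -0.2,"dz": 0.5,"spin": 0,"gripper": 7},
])

```text
t: 13.88
position: [0.5494, -0.1499, 0.0052]
tcp_rot: [0.745, 0.668, 0.0, 0.0]
force: [-0.1, 0.1, -0.5]
opening: 0.0701
gripper_force: 0.0
```

>>> drive_tool([
  {"dx": 0,"dy": 0,"dz": 0,"spin": 0,"gripper": 5},
  {"dx": 0,"dy": 0,"dz": 0,"spin": 0,"gripper": 4.6},
  {"dx": 0,"dy": 0,"dz": 0,"spin": 0,"gripper": 4.2},
  {"dx": 0,"dy": 0,"dz": 0,"spin": 0,"gripper": 4},
  {"dx": 0,"dy": 0,"dz": 0,"spin": 0,"gripper": 4},
], squeeze=50)

```text
t: 14.5
position: [0.5495, -0.1499, 0.0054]
tcp_rot: [0.745, 0.668, 0.0, 0.0]
force: [-1.5, 1.4, 5.5]
opening: 0.0425
gripper_force: 50.2
```

Run:
```python
from h import *
go((.5496,-.150),.2,-6.2)
```

```text
d [-1.000e-02  2.000e-02 -1.946e+01] spin -0.04 | pos [ 0.5495 -0.1499  0.0054] plate [ -59.5 -313.8] head -6.2 F [-1.5  1.4  5.5] t 14.5 J6 -0.22 op 0.04246483112943665
```

>>> drive_tool([
  {"dx": 0,"dy": 0,"dz": -1.5,"spin": 0,"gripper": 4},
  {"dx": 0,"dy": 0,"dz": -5,"spin": 0,"gripper": 4},
  {"dx": 0,"dy": 0,"dz": -10,"spin": 0,"gripper": 4},
  {"dx": 0,"dy": 0,"dz": -15,"spin": 0,"gripper": 4},
  {"dx": 0,"dy": 0,"dz": -20,"spin": 0,"gripper": 4},
])

```text
t: 15.12
position: [0.549, -0.1498, 0.2076]
tcp_rot: [0.745, 0.668, 0.0, 0.0]
force: [0.1, -0.4, -0.6]
opening: 0.0427
gripper_force: 51.4
```

Run:
```python
from h import *
go(W(18,15),.2,13.2)
```

```text
d [33.58 -3.58  0.75] spin -19.44 | pos [ 0.549  -0.1498  0.2076] plate [ -60.  -313.6] head -6.2 F [ 0.1 -0.4 -0.6] t 15.125 J6 -0.22 op 0.042742147746099995
```

>>> drive_tool([
  {"dx": 6,"dy": -0.6,"dz": 0,"spin": -4,"gripper": 4},
  {"dx": 12,"dy": -1.2,"dz": 0,"spin": -8,"gripper": 4},
  {"dx": 18,"dy": -1.9,"dz": 0,"spin": -12,"gripper": 4},
  {"dx": 24,"dy": -2.6,"dz": 0,"spin": -16,"gripper": 4},
  {"dx": 29,"dy": -3.2,"dz": 0,"spin": -19.4,"gripper": 4},
])

```text
t: 15.75
position: [0.5486, 0.1441, 0.206]
tcp_rot: [0.62, 0.784, 0.0, 0.0]
force: [-0.1, 0.2, -1.0]
opening: 0.043
gripper_force: 51.5
```

>>> drive_tool([
  {"dx": 0,"dy": 0,"dz": 0,"spin": 0,"gripper": 4},
  {"dx": 0,"dy": 0,"dz": 0,"spin": 0,"gripper": 4},
])

```text
t: 16.0
position: [0.549, 0.1416, 0.2055]
tcp_rot: [0.621, 0.783, 0.0, 0.0]
force: [-0.8, -0.1, -0.7]
opening: 0.0428
gripper_force: 51.5
```

Run:
```python
from h import *
go(W(18,15),.08,13.2)
```

```text
d [ 4.49  1.14 12.55] spin -0.05 | pos [0.549  0.1416 0.2055] plate [  6.5 -29.9] head 13.1 F [-0.8 -0.1 -0.7] t 16.0 J6 -0.04 op 0.042805305248656444
```

>>> drive_tool([
  {"dx": 2.5,"dy": 0.6,"dz": 3,"spin": 0,"gripper": 4},
  {"dx": 4.5,"dy": 1.15,"dz": 6,"spin": 0,"gripper": 4},
  {"dx": 4.5,"dy": 1.15,"dz": 10,"spin": 0,"gripper": 4},
  {"dx": 4.5,"dy": 1.15,"dz": 12.5,"spin": 0,"gripper": 4},
  {"dx": 4.5,"dy": 1.15,"dz": 12.5,"spin": 0,"gripper": 4},
])

```text
t: 16.62
position: [0.5495, 0.1869, 0.0788]
tcp_rot: [0.622, 0.783, -0.001, -0.001]
force: [0.3, 0.4, -1.4]
opening: 0.0426
gripper_force: 51.4
```

>>> drive_tool([
  {"dx": 0,"dy": 0,"dz": 0,"spin": 0,"gripper": 4},
  {"dx": 0,"dy": 0,"dz": 0,"spin": 0,"gripper": 4},
])

```text
t: 16.88
position: [0.5507, 0.1882, 0.0816]
tcp_rot: [0.622, 0.783, 0.001, 0.001]
force: [-0.2, 0.5, -0.8]
opening: 0.0429
gripper_force: 51.4
```

Run:
```python
from h import *
go(W(18,15),.0405,13.2)
im=ctrl.read_camera("side")
cv2.imwrite("pics/c4.png",cv2.resize(im[150:260,220:360],None,fx=5,fy=5,interpolation=2))
```

```text
d [-0.   -0.1   4.11] spin -0.07 | pos [0.5507 0.1882 0.0816] plate [18.9 15. ] head 13.1 F [-0.2  0.5 -0.8] t 16.875 J6 0.04 op 0.04288314663989172
```

View pics/c4.png

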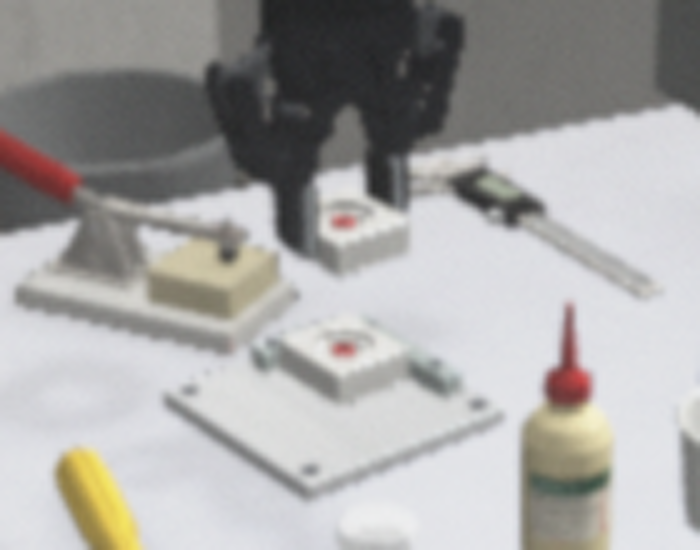

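The upper block hovers level, ring at crop (343,221), over the seated one, ring (343,348). The row is undisturbed. I'll go lower in two steps.

>>> drive_tool([
  {"dx": 0,"dy": -0.05,"dz": 1.5,"spin": 0,"gripper": 4},
  {"dx": 0,"dy": -0.05,"dz": 3,"spin": 0,"gripper": 4},
  {"dx": 0,"dy": -0.05,"dz": 3.7,"spin": 0,"gripper": 4},
  {"dx": 0,"dy": -0.05,"dz": 3.7,"spin": 0,"gripper": 4},
  {"dx": 0,"dy": -0.05,"dz": 3.7,"spin": 0,"gripper": 4},
])

```text
t: 17.55
position: [0.5497, 0.1883, 0.0433]
tcp_rot: [0.621, 0.783, 0.0, 0.0]
force: [-0.7, -0.1, -1.2]
opening: 0.0426
gripper_force: 51.5
```

Run:
```python
from h import *
# ring check in the previous side picture
f=lambda p:((proj("side",p)-[220,150]+.5)*5-.5).round(1).tolist()
print("rings expected",f([[.5507,.1882,.0972],[*W(18,15),.028]]))
# sensitivity
print(f([[.5607,.1882,.0972],[.5507,.1982,.0972],[.5507,.1882,.1072]]))
go(W(18,15),.0405,13.2)
im=ctrl.read_camera("side")
cv2.imwrite("pics/c5.png",cv2.resize(im[185:245,255:325],None,fx=10,fy=10,interpolation=2))
z=ctrl.get_obs()["position"]
q=[[*W(18+i*22,15+j*25),h] for h in(.028,z[2]-.0024,z[2]+.0156) for i,j in((1,1),(1,-1),(-1,-1),(-1,1))]
print(((proj("side",q)-[255,185]+.5)*10-.5).round(0).tolist())
```

```text
rings expected [[345.9, 214.8], [347.7, 343.9]]
[[365.0, 211.0], [337.6, 206.9], [345.4, 195.6]]
d [-0.04  0.01  0.28] spin -0.04 | pos [0.5497 0.1883 0.0433] plate [17.9 15.4] head 13.2 F [-0.7 -0.1 -1.2] t 17.55 J6 0.04 op 0.04263523269768533
[[357.0, 277.0], [480.0, 349.0], [335.0, 402.0], [213.0, 328.0], [356.0, 230.0], [479.0, 301.0], [333.0, 354.0], [211.0, 280.0], [354.0, 165.0], [478.0, 235.0], [332.0, 287.0], [209.0, 214.0]]
```

View pics/c5.png

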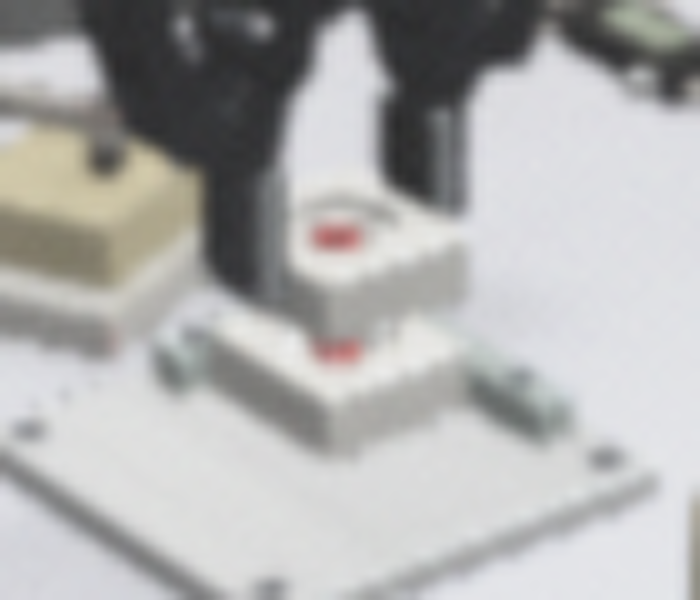

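Run:
```python
from h import *
im=np.mean([cv2.cvtColor(ctrl.read_camera("side"),6).astype(float) for _ in range(4)],0)
print("col     ",*range(272,308))
for r in range(202,232): print(r,*im[r,272:308].astype(int))
```

```text
col      272 273 274 275 276 277 278 279 280 281 282 283 284 285 286 287 288 289 290 291 292 293 294 295 296 297 298 299 300 301 302 303 304 305 306 307
202 162 144 121 75 53 53 54 55 68 97 130 167 208 215 222 225 221 225 226 220 190 113 58 51 50 58 86 113 112 154 208 223 222 223 223 223
203 172 164 142 83 52 52 53 60 78 110 132 161 213 222 223 222 218 220 223 224 208 154 103 71 54 60 86 112 108 147 207 222 223 223 222 223
204 169 165 145 85 55 53 53 61 81 111 126 155 214 221 211 198 189 190 197 208 211 196 176 134 92 73 89 113 106 145 208 221 222 222 222 223
205 166 165 146 87 55 54 54 60 79 108 126 151 202 201 188 182 178 178 180 180 182 191 203 195 164 127 116 123 114 153 208 222 222 222 223 221
206 165 165 146 87 56 52 54 59 78 108 124 143 191 196 194 202 206 205 201 189 180 178 189 212 210 197 179 164 153 182 214 222 222 222 222 222
207 166 172 157 94 55 52 54 59 79 107 124 148 199 197 177 177 177 175 179 187 197 201 196 217 224 224 218 213 210 215 220 221 221 222 221 221
208 175 185 171 100 56 53 55 60 77 107 125 153 203 191 156 139 133 129 157 188 202 218 218 223 227 228 228 2
[... 2713 characters left out ...]
 179 157 135 126 123 126 142 167 172 170 170 168 171 173 175 181 187 195 211 213 214 210 194 168 142 123 113
228 221 221 218 218 218 217 219 218 216 208 195 169 142 129 127 142 165 169 170 172 175 182 190 196 204 208 210 215 217 218 216 213 203 188 167 144
229 223 222 222 219 219 218 218 218 217 216 213 201 180 158 142 146 165 170 172 188 195 204 210 213 216 217 217 219 218 217 217 216 215 211 203 191
230 223 223 222 222 221 219 217 216 217 217 217 214 207 196 182 173 179 183 182 203 212 216 218 218 219 218 218 218 218 217 217 217 216 217 216 212
231 222 222 222 223 223 220 219 217 217 216 216 216 216 214 209 204 205 207 206 214 218 219 218 219 219 219 218 218 218 218 218 217 217 216 216 217
```

The side view's edge profiles agree to about 0.3 px. The near vertical edges sit at column 287.0 (upper) and 287.2 (lower), and the long-edge rows are 11.55 px apart against 11.45 predicted. The blocks are aligned within about 0.5 mm, so I'll lower to the 10 mm gap.

>>> drive_tool([
  {"dx": 0,"dy": 0,"dz": 0.15,"spin": 0,"gripper": 4},
  {"dx": 0,"dy": 0,"dz": 0.28,"spin": 0,"gripper": 4},
  {"dx": 0,"dy": 0,"dz": 0.28,"spin": 0,"gripper": 4},
  {"dx": 0,"dy": 0,"dz": 0.28,"spin": 0,"gripper": 4},
])

```text
t: 18.3
position: [0.5495, 0.1882, 0.0403]
tcp_rot: [0.621, 0.783, -0.0, 0.0]
force: [0.5, -1.0, -0.8]
opening: 0.0427
gripper_force: 51.5
```

Run:
```python
from h import *
for _ in range(3):
    im=ctrl.read_camera("side"); go(W(18,15),.0405,13.2)
cv2.imwrite("pics/c6.png",cv2.resize(im[150:310,240:420],None,fx=3.7,fy=3.7,interpolation=2))
```

```text
d [-0.04  0.03 -0.02] spin -0.04 | pos [0.5495 0.1882 0.0403] plate [17.7 15.4] head 13.2 F [-0.1 -0.2 -0.6] t 18.35 J6 0.04 op 0.04293722225366976
d [-0.04  0.02 -0.02] spin -0.04 | pos [0.5496 0.1882 0.0403] plate [17.8 15.4] head 13.2 F [-0.6  0.3 -0.2] t 18.4 J6 0.04 op 0.042533119289985585
d [-0.04  0.03 -0.02] spin -0.04 | pos [0.5495 0.1882 0.0403] plate [17.7 15.4] head 13.2 F [ 0.1 -0.4 -0.9] t 18.45 J6 0.04 op 0.043026518274054765
```

View pics/c6.png

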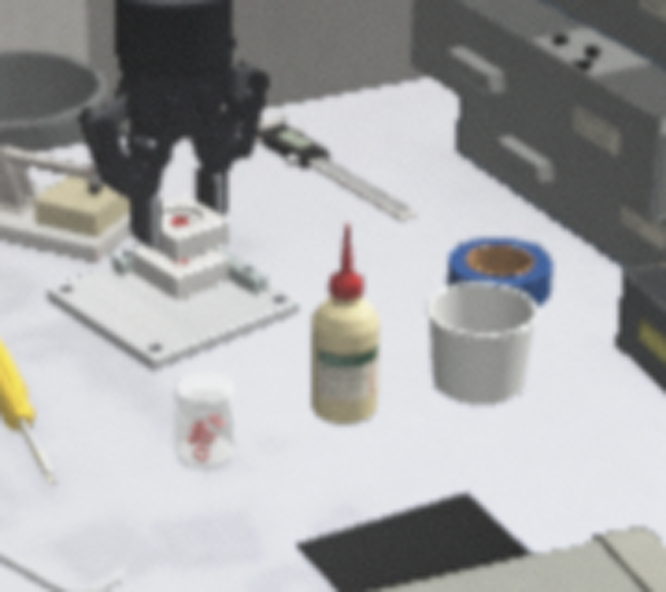

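The upper block hovers steadily over the seated one at crop (190,235). The jar, bottle, cup and tape are all in place, so I'm handing in.

```bash
python3 -c "
from workcell import ctrl
print(ctrl.close_job())"
```

```text
the job is handed in; nothing more can be done
None
```

The job is handed in at about 18.5 s: the lower block is home against both stops, and the upper block is held level about 10 mm above it, lined up to about 0.5 mm by camera, with nothing else in view disturbed.

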